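# Re-order the inlay tiles in the lute maker's matching frame

### The job

In the square matching frame, slide the black tile into the empty corner where the two brass stops meet and press it home against the stop ahead of it, leaning on it gently for a moment with roughly 10 N. Then slide the red tile into the place the black one has left and press it home against its brass stop in the same way. Slide them only, never lifting a tile off the frame's floor pushing with more than 20 N, or wedging or bearing down hard in the thin frame; leave the pale tile and everything else on the bench alone, and let go.

Things in the scene. Friction and masses are not known exactly. Their poses are not given: they have to be found in the camera images.
- frame: fixed square matching frame, 176 x 176 mm, with 2 x 2 tile places centred at x, y = +-34 mm; floor 8 mm above the bench, inside 136 x 136 mm, rim 20 mm wide, its top 19 mm above the bench. Brass rim on the +x and +y sides, brown wood elsewhere. Origin: centre of its underside; z up, x and y along its sides, yaw within 0.5 rad of the bench. It splits if a tile pushes a stop with over 20 N, or bears on floor, rim and stops with over 30 N in all.
- empty_corner (a point): centre of the +x +y place, on the frame's floor: empty at the start, between the two brass stops. The red tile starts in the opposite (-x -y) place, black and pale in the other two, either way round: black slides into the empty corner along the frame's +y or +x, red then along the other of these two. Tiles have about 2 mm of play to each other, 1 mm to the rim.
- stop_x: brass stop, the rim's +x side: 20 x 176 x 11 mm along the frame's y, fixed. Origin: centre of its underside, 78 mm along +x from the frame's centre, 8 mm above the bench; axes as the frame's. Its face is at 68 mm, so a tile home against it has its centre at x = 35 mm. Hard: a millimetre too far exceeds 20 N, so feel for it. Home means pushing on it with over 4 N for 0.2 s.
- stop_y: brass stop, the rim's +y side: 136 x 20 x 11 mm along the frame's x, fixed. Origin: centre of its underside, 78 mm along +y from the frame's centre, 8 mm above the bench; axes as the frame's. Its face is at 68 mm, so a tile home against it has its centre at y = 35 mm. As hard as stop_x; same push wanted. Hold the knob: bare pushing on its side tips the tile.
- dark_tile: black inlay tile, 66 x 66 x 16 mm, loose, with a round upright knob in its middle, 16 mm across, 30 mm tall (its top 46 mm above the underside). Origin: centre of its underside; z up, x and y along the frame's at the start. 0.1 to 0.21 kg; drag under 3 N. Fingers closing off-centre drive it hard against the rim. To be slid first. Brass inlay marks.
- red_tile: red-brown inlay tile, 66 x 66 x 16 mm, loose, with a round upright knob in its middle, 16 mm across, 30 mm tall (its top 46 mm above the underside). Origin: centre of its underside; z up, x and y along the frame's at the start. 0.1 to 0.21 kg; drag under 3 N. Fingers closing off-centre drive it hard against the rim. To be slid second. Pale inlay marks.
- pale_tile: pale cream inlay tile, 66 x 66 x 16 mm, loose, with a round upright knob in its middle, 16 mm across, 30 mm tall (its top 46 mm above the underside). Origin: centre of its underside; z up, x and y along the frame's at the start. 0.1 to 0.21 kg; drag under 3 N. Fingers closing off-centre drive it hard against the rim. To be left where it is. Dark inlay marks.
- blank: bystander: bare light wooden strip, 66 x 40 x 12 mm, lying beside the frame. Origin: centre of its underside.
- tuning_peg: bystander: black tuning peg lying beside the frame, about 93 x 12 x 24 mm. Origin: under its middle, on the bench.
- mallet: bystander: hammer lying on the bench to the robot's right. Origin: on its underside.
- chisel: bystander: slim red-handled hand tool lying to the robot's left. Origin: on its underside.
- brush: bystander: brush lying to the robot's left. Origin: on its underside.
- glue: bystander: white bottle with orange cap, 48 mm across, 120 mm tall, standing to the right. Origin: centre of its underside.
- varnish: bystander: amber jar with steel cap, 66 mm across, 85 mm tall, standing to the left. Origin: centre of its underside.
There are look-alikes about, which are no part of the job. Leave any blue or turquoise look-alike of the dark_tile alone. Leave any turquoise look-alike of the red_tile alone.

How it is judged:
On the way, in this order (a step that is already met when the one before it is completed fails the run):
1. the black tile lies in the brass corner, pressed home against the stop ahead of it with over 4 N (((x of pale_tile in the frame of frame below 0 m and y of dark_tile in the frame of frame above 0.033 m and x of dark_tile in the frame of frame above 0.029 m and contact force between dark_tile and stop_y above 4 N) or (x of pale_tile in the frame of frame above 0 m and x of dark_tile in the frame of frame above 0.033 m and y of dark_tile in the frame of frame above 0.029 m and contact force between dark_tile and stop_x above 4 N))), for 0.2 s.
2. the red tile lies in the place the black one left, pressed home against the stop ahead of it with over 4 N (((x of pale_tile in the frame of frame below 0 m and x of red_tile in the frame of frame above 0.033 m and y of red_tile in the frame of frame below -0.029 m and contact force between red_tile and stop_x above 4 N) or (x of pale_tile in the frame of frame above 0 m and y of red_tile in the frame of frame above 0.033 m and x of red_tile in the frame of frame below -0.029 m and contact force between red_tile and stop_y above 4 N))), for 0.2 s.
At the end, for the whole second after the job is handed in: Black tile in the brass corner, red tile in the place it left: each centre under 2 mm short of touching the stop it was slid against, within 5 mm of its place crosswise; pale tile moved under 6 mm; all three flat on the floor (1.5 mm, 0.04 rad), at rest, released (((x of pale_tile in the frame of frame below 0 m and y of dark_tile in the frame of frame above 0.033 m and x of dark_tile in the frame of frame above 0.029 m and x of red_tile in the frame of frame above 0.033 m and y of red_tile in the frame of frame below -0.029 m) or (x of pale_tile in the frame of frame above 0 m and x of dark_tile in the frame of frame above 0.033 m and y of dark_tile in the frame of frame above 0.029 m and y of red_tile in the frame of frame above 0.033 m and x of red_tile in the frame of frame below -0.029 m)) and distance of pale_tile from where it was at the start of the episode below 0.006 m and z of each of dark_tile, red_tile, pale_tile in the frame of frame below 0.0095 m and angle between each of dark_tile, red_tile, pale_tile's own z axis and vertical below 0.04 rad and linear speed of each of dark_tile, red_tile, pale_tile below 0.01 m/s).
It fails at once if a tile is pushed on a brass stop with more than 20 N (contact force between any of dark_tile, red_tile, pale_tile and stop_x above 20 N or contact force between any of dark_tile, red_tile, pale_tile and stop_y above 20 N).
It fails at once if a tile is pressed down or wedged so that it bears on floor, rim and stops with more than 30 N in all (contact force between any of dark_tile, red_tile, pale_tile and frame above 30 N).
It fails at once if a tile is lifted more than 5 mm off the frame's floor (z of any of dark_tile, red_tile, pale_tile in the frame of frame above 0.013 m).
It fails at once if the pale tile is moved more than 8 mm (distance of pale_tile from where it was at the start of the episode above 0.008 m).
It fails at once if a bystander on the bench is moved more than 20 mm (distance of any of blank, tuning_peg, mallet, chisel, brush, glue, varnish from where it was at the start of the episode above 0.02 m).
It also fails if it takes over 64 s, if anything falls off the work surface, if the arm or the gripper's body presses on something with over 40 N, if the wrist force passes 120 N, or if a joint passes its speed limit or range.

### The arm

A 6-joint arm with a two-finger parallel gripper is mounted at the origin on the work surface. World frame = base frame: x ahead of the robot, y to its left, z up, the work surface at z = 0. Lengths are in m, angles in rad, forces in N, time in s.
With the tool pointing down it reaches from about 0.325 to 0.775 m from the base axis. Payload 5.5 kg.
Tool frame: the origin (TCP) lies between the finger pads; the fingertips stand 8 mm ahead of it and the grasp point (between the pads) lies 11 mm behind it (tcp_to_tips is the distance from the TCP to the fingertips, in m); z points along the fingers, y is the direction in which the jaws open and shut (so a half turn about z gives the same grasp; the last joint's range is limited). The gripper opens to 88 mm and grips with 3 to 60 N. Pads are 20 mm wide; open, the fingers measure 115 mm over their backs; the gripper's body (75 mm by 178 mm) begins 61 mm behind the grasp point.
Start: joints at [1.133, 0.091, 1.231, -0, 1.82, -0.057], TCP at [0.223, 0.557, 0.231] pointing down, gripper open.
Joint ranges: [-2.87, 2.87], [-0.86, 2.18], [0.17, 2.46], [-1.51, 4.65], [0.06, 2.69], [-2.65, 2.65]. Speed limits (rad/s): [2.57, 2.57, 3.01, 3.14, 3.14, 3.14].

### API

Orientations are given as a unit quaternion [w, x, y, z].
In Python, from bench import * gives the robot as it stands. Calls block until the motion is done:
- move_to(position, orientation): joint-space move of the TCP to a pose.
- move_l(position, speed=0.15, orientation=None): straight line of the TCP; orientation=None keeps the orientation; speed is the mean speed in m/s.
- movej(angles): joint-space move.
- gripper_open() and close(): open the fingers fully, or close them until they stop; the grip force is fixed at half the most.
- hold(seconds).
- inverse_kinematics(position, orientation): joint angles nearest the present ones, or None.
- state(): the state.
- get_image(name): name is "scene" or "side" or "wrist"; returns a dict with "frame" (480x640x3 uint8, blue, green, red), "depth" (480x640 float32, m along the optical axis (not along the pixel's ray), 0 where there is no reading), "camera_matrix" (3x3 intrinsics, pixels), "k1" (the pictures are not rectified: a ray, as slopes to the right and down, at radius r is drawn at 1 + k1 r^2 times it, then the intrinsics apply), "view" (4x4, takes a point from world to camera coordinates). Camera axes: x right, y up, looking along -z (the intrinsics and any distortion apply to the point x, -y, -z); pixel columns grow to the right and rows downward; lengths in m; the calibration is good to about 2 mm. A picture is of the moment at which its call begins.
A pose or a line that the arm cannot do raises IKError and nothing moves.
- job_done(): hands the job in, once; it reports no verdict.
The state is a dict: "time": time; "joint_pos": joint angles; "dq": joint speeds; "joint_torque": joint torques, N m; "ee_pos": TCP position; "ee_rot": TCP orientation; "ft_force": force on the tool from outside, world axes, zero at the start; "moment": the same for the moment, N m; "finger_gap": finger opening in m.
Only numpy, scipy, OpenCV 4.12 (cv2) and the standard library are available. Lean on these libraries where they do the work, as an engineer would, in place of code of your own. Each camera call takes 0.05 s, during which the arm holds its last target.

## Working session

There is one attempt and no reset: what is moved stays moved. The work goes in short steps, each a Python script; the robot and the scene stay as the last script left them, time stands still between calls to the robot, and variables do not carry over. Pictures are saved under pics/ and viewed, and the job is handed in when it is done.

```bash
ls; mkdir -p pics; python3 - <<'E'
from bench import *
import cv2,numpy as np
for n in ["scene","side","wrist"]:
    g=get_image(n); cv2.imwrite(f"pics/a_{n}.png",g["frame"]); np.savez(f"a_{n}.npz",**g)
    print(n,g["camera_matrix"],g["k1"],g["view"])
s=state();print(s)
E
```

```text
pics
scene [[477.13840207   0.         311.16302134]
 [  0.         477.13840207 234.889803  ]
 [  0.           0.           1.        ]] 0.0247641148317079 [[ 0.80485087  0.59347082 -0.00273171 -0.4288204 ]
 [-0.47441902  0.64614754  0.59784609  0.19739371]
 [ 0.3565693  -0.47988097  0.80160626 -1.30376065]
 [ 0.          0.          0.          1.        ]]
side [[526.99597344   0.         320.59743891]
 [  0.         526.99597344 227.38585505]
 [  0.           0.           1.        ]] 0.022559086067446943 [[-0.98000852 -0.19891217 -0.00415376  0.5110671 ]
 [ 0.12531203 -0.63333944  0.76366095 -0.07517537]
 [-0.1545322   0.74787372  0.64560414 -1.22935637]
 [ 0.          0.          0.          1.        ]]
wrist [[361.65605121   0.         314.14615035]
 [  0.         361.65605121 238.51706239]
 [  0.           0.           1.        ]] -0.022985424789749197 [[ 0.37161504  0.92838367 -0.00245382 -0.5995946 ]
 [-0.89337438  0.35687994 -0.27298154  0.03336563]
 [-0.25255588  0.10363622  0.96201614 -0.39046299]
 [ 0.          0.          0.          1.        ]]
{'time': 0.15, 'joint_pos': array([ 1.13329124e+00,  9.17114045e-02,  1.23159530e+00, -1.46710447e-05,
        1.81976041e+00, -5.66995380e-02]), 'dq': array([-1.25899221e-03, -2.56399628e-03, -1.71850927e-03,  4.06621836e-05,
       -7.45625265e-04, -3.85561206e-04]), 'joint_torque': array([ 1.90445331e-03, -4.47044778e+01, -4.06908059e+01,  6.98630093e-02,
        2.74272688e-02, -1.46913098e-04]), 'ee_pos': array([0.22292424, 0.5568401 , 0.22975922]), 'ee_rot': array([-1.73427945e-04,  1.89256125e-01,  9.81927480e-01, -7.16574626e-04]), 'ft_force': array([-0.18874483,  0.21387055,  0.96730959]), 'moment': array([ 0.00298986,  0.0192025 , -0.02098987]), 'finger_gap': 0.08766946629377446}
```

View pics/a_scene.png

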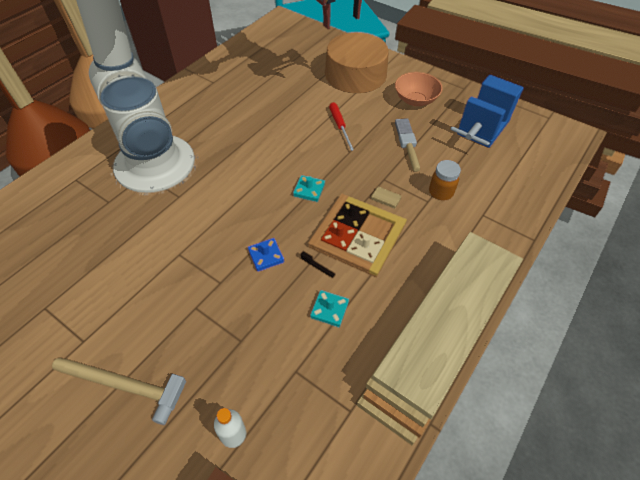

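View pics/a_side.png

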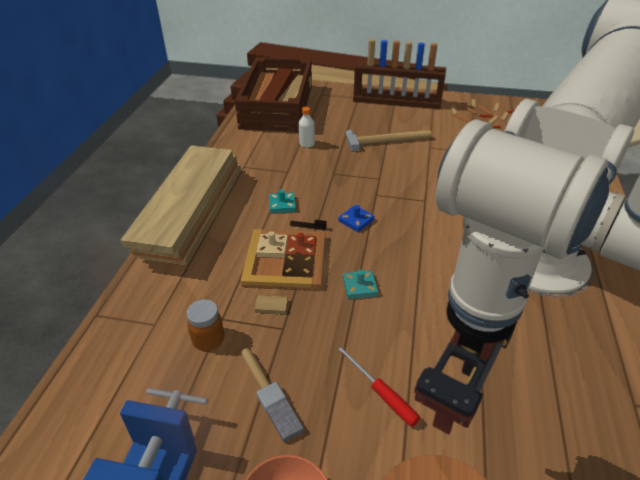

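View pics/a_wrist.png

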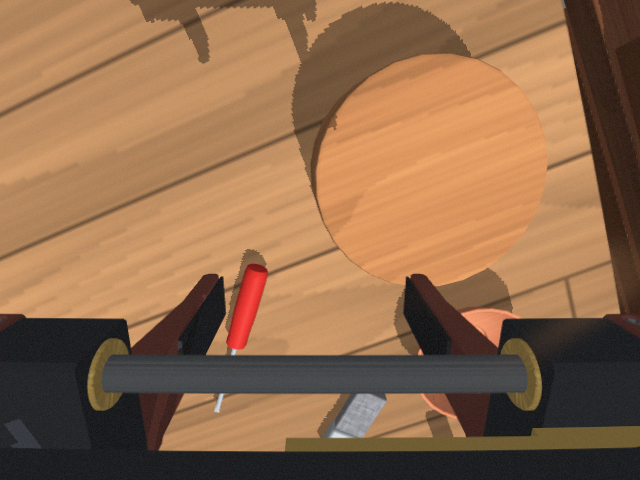

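Scene view: the frame is near (358,234), with black at (352,213), red at (340,235) and pale at (365,245). The empty brass corner is near (380,225). Next I'll get coarse positions, then a wrist close-up.

```bash
cat > h.py <<'E'
import numpy as np,cv2
def load(n): return dict(np.load(n))
def rays(g,uv):
    uv=np.asarray(uv,float).reshape(-1,2);K=g["camera_matrix"];k=float(g["k1"])
    d=(uv-[K[0,2],K[1,2]])/[K[0,0],K[1,1]]
    p=d.copy()
    for _ in range(10): p=d/(1+k*(p**2).sum(1,keepdims=True))
    R=g["view"][:3,:3];t=g["view"][:3,3]
    return (-R.T@t),(np.c_[p[:,0],-p[:,1],-np.ones(len(p))])@R
def onplane(g,uv,z):
    o,d=rays(g,uv); return o+d*((z-o[2])/d[:,2])[:,None]
def proj(g,P):
    P=np.atleast_2d(P);V=g["view"];c=P@V[:3,:3].T+V[:3,3]
    s=np.c_[c[:,0],-c[:,1]]/-c[:,2:3]; s=s*(1+float(g["k1"])*(s**2).sum(1,keepdims=True))
    K=g["camera_matrix"];return s*[K[0,0],K[1,1]]+[K[0,2],K[1,2]]
E
python3 - <<'E'
from h import *
g=load("a_scene.npz")
print(onplane(g,[(345,196),(406,205+12),(375,273),(308,243),(352,208),(335,230),(365,240)],[.019]*4+[.054]*3 if 0 else .02).round(3))
E
```

```text
[[0.497 0.193 0.02 ]
 [0.654 0.224 0.02 ]
 [0.679 0.043 0.02 ]
 [0.509 0.02  0.02 ]
 [0.533 0.17  0.02 ]
 [0.538 0.089 0.02 ]
 [0.611 0.106 0.02 ]]
```

```bash
python3 - <<'E'
from h import *
from bench import *
from scipy.spatial.transform import Rotation as R
g=load("a_wrist.npz");V=g["view"];c=-V[:3,:3].T@V[:3,3];f=-V[2,:3];print(c,f, c-[0.2229,.5568,.2298])
s=state();q=s["ee_rot"];print(R.from_quat(np.r_[q[1:],q[0]]).as_matrix().round(3))
Rt=R.from_quat(np.r_[q[1:],q[0]]).as_matrix()
print(Rt.T@(c-s["ee_pos"]),Rt.T@f)
# offset ground point
t=(0.03-c[2])/f[2];print(Rt.T@(c+t*f-s["ee_pos"]))
for p in [(0.5,.11,.25),(.48,.12,.22),(.5,.11,.2)]:
  print(inverse_kinematics(p,[0,0,1,0]))   # yaw candidates
  print(inverse_kinematics(p,[0,1,0,0]))
E
```

```text
[0.15401264 0.58521242 0.38326861] [ 0.25255588 -0.10363622 -0.96201614] [-0.06888736  0.02841242  0.15346861]
[[-0.928  0.372 -0.001]
 [ 0.372  0.928 -0.001]
 [ 0.    -0.001 -1.   ]]
[ 0.0745309   0.00050125 -0.15350512] [-2.73049218e-01 -9.27329885e-04  9.61999618e-01]
[-2.57373901e-02  1.60715857e-04  1.99757418e-01]
[ 1.50089566e-01 -1.40699271e-01  1.42438115e+00 -4.44089210e-16
  1.85791078e+00 -1.42070676e+00]
[ 1.50089566e-01 -1.40699271e-01  1.42438115e+00 -4.44089210e-16
  1.85791078e+00  1.72088589e+00]
[ 1.76206037e-01 -1.94263412e-01  1.52520422e+00 -4.44089210e-16
  1.81065184e+00 -1.39459029e+00]
[ 1.76206037e-01 -1.94263412e-01  1.52520422e+00 -4.44089210e-16
  1.81065184e+00  1.74700236e+00]
[ 1.50089566e-01 -1.50319235e-01  1.52154385e+00 -4.44089210e-16
  1.77036803e+00 -1.42070676e+00]
[ 1.50089566e-01 -1.50319235e-01  1.52154385e+00 -4.44089210e-16
  1.77036803e+00  1.72088589e+00]
```

```bash
python3 - <<'E'
from h import *
from bench import *
move_to((0.53,.12,.25),[0,0,1,0])
hold(.3)
g=get_image("wrist"); cv2.imwrite("pics/b_wrist.png",g["frame"]); np.savez("b_wrist.npz",**g)
s=state();print(s["time"],s["ee_pos"],s["ft_force"])
E
```

```text
2.4333 [0.52993451 0.12036321 0.24998325] [ 0.14168501 -0.8392486   0.18139424]
```

View pics/b_wrist.png

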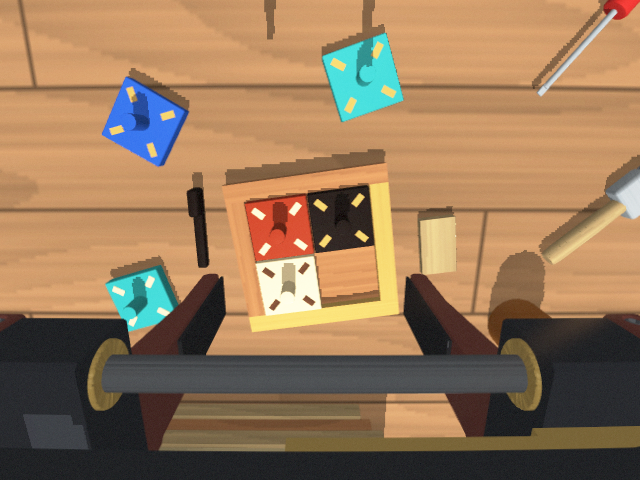

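The wrist view shows red at (279,228), black at (342,218), pale at (289,286) and the empty place at (347,272). I'll zoom in for precise corners.

```bash
python3 - <<'E'
from h import *
g=load("b_wrist.npz");im=g["frame"][145:340,210:410]
cv2.imwrite("pics/b_zoom.png",cv2.resize(im,None,fx=3,fy=3,interpolation=cv2.INTER_CUBIC))
V=g["view"];print(-V[:3,:3].T@V[:3,3])
E
```

```text
[0.4555868  0.12083171 0.40360039]
```

View pics/b_zoom.png

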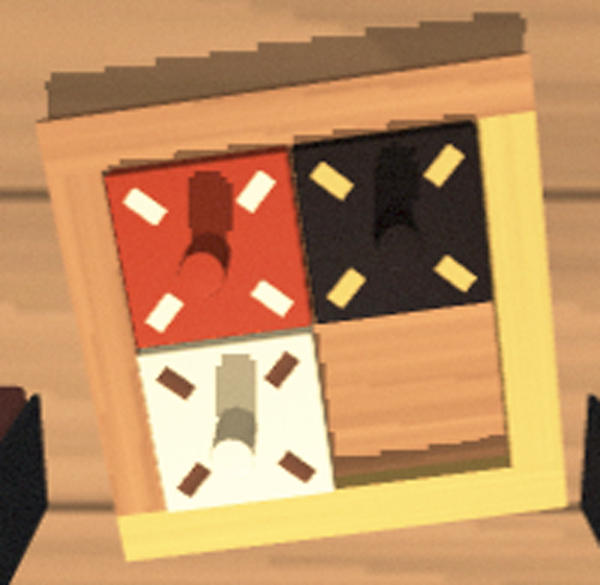

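```bash
python3 - <<'E'
from h import *
from scipy.optimize import least_squares
g=load("b_wrist.npz")
Z=lambda L:(np.array(L,float)/3)+[210-.33,145-.33]
C=Z([(38,122),(530,55),(567,507),(126,560)])
P=onplane(g,C,.019);print(P.round(4),P[:,:2].mean(0), [np.linalg.norm(P[i]-P[i-1]).round(4) for i in range(4)])
M=np.array([(-88,-88),(-88,88),(88,88),(88,-88)])/1e3
f=lambda p:(np.array([(p[0]+np.cos(p[2])*a-np.sin(p[2])*b,p[1]+np.sin(p[2])*a+np.cos(p[2])*b) for a,b in M])-P[:,:2]).ravel()
r=least_squares(f,[.58,.12,.1]);print("frame",r.x,(r.fun*1e3).round(1))
x,y,t=r.x;Rm=np.array([[np.cos(t),-np.sin(t)],[np.sin(t),np.cos(t)]])
loc=lambda p:((p[:,:2]-[x,y])@Rm*1e3).round(1)
for n,L in dict(red=[(103,174),(291,147),(312,330),(135,350)],black=[(293,146),(477,121),(494,299),(314,325)],pale=[(137,354),(317,332),(332,489),(168,512)]).items():
    p=onplane(g,Z(L),.024);print(n,p[:,:2].mean(0),loc(p).tolist(),loc(p).mean(0))
p=onplane(g,Z([(205,273),(397,240),(236,458)]),.054);print("knobs",p[:,:2],loc(p))
# depth check
D=g["depth"];
def d2p(u,v):
    o,d=rays(g,[(u,v)]);return o+d[0]*D[int(v),int(u)]
for c in Z([(205,273),(397,240),(236,458),(150,300),(400,400),(550,400)]): print(d2p(*np.round(c)).round(4))
E
```

```text
[[0.5059 0.0229 0.019 ]
 [0.4825 0.196  0.019 ]
 [0.6565 0.2202 0.019 ]
 [0.68   0.046  0.019 ]] [0.58121219 0.12129142] [np.float64(0.1756), np.float64(0.1746), np.float64(0.1756), np.float64(0.1757)]
frame [0.58121219 0.12129142 0.13474793] [-0.1 -0.7 -0.3  0.7  0.1  0.1  0.3 -0.1]
red [0.55227572 0.08334162] [[-67.1, -66.8], [-67.7, 0.5], [0.4, -1.2], [-0.6, -67.3]] [-33.75 -33.7 ]
black [0.54202446 0.14964082] [[-68.0, 1.2], [-68.1, 66.2], [-2.6, 66.3], [-1.5, -0.3]] [-35.05  33.35]
pale [0.61899334 0.09232018] [[1.0, -66.9], [1.4, 0.5], [65.2, -2.2], [66.5, -66.5]] [ 33.525 -33.775]
knobs [[0.55175546 0.08438454]
 [0.54034964 0.14831237]
 [0.61916313 0.09347626]] [[-34.1 -32.6]
 [-36.9  32.3]
 [ 33.9 -32.7]]
[0.552  0.0844 0.0542]
[0.5408 0.1484 0.0533]
[0.6185 0.0932 0.0546]
[0.5705 0.0613 0.0244]
[0.6156 0.1545 0.0087]
[0.6115 0.2108 0.0186]
```

```bash
cat >> h.py <<'E'
from scipy.spatial.transform import Rotation as Rot
FX,FY,FT=0.58121,0.12129,0.1347
def W(a,b):
    c,s=np.cos(FT),np.sin(FT); return np.array([FX+c*a-s*b,FY+s*a+c*b])
def quat(yaw): # tool y along (cos yaw, sin yaw), z down
    c,s=np.cos(yaw),np.sin(yaw)
    M=np.array([[s,c,0],[-c,s,0],[0,0,-1.]])
    M[:,0]=np.cross(M[:,1],M[:,2])
    q=Rot.from_matrix(M).as_quat(); return np.r_[q[3],q[:3]]
def fl(v): # world vec -> frame axes
    c,s=np.cos(FT),np.sin(FT); return np.array([c*v[0]+s*v[1],-s*v[0]+c*v[1],v[2]])
E
python3 - <<'E'
from h import *
from bench import *
p=W(-.0325,.0335)
for y in (FT,FT+np.pi): print(inverse_kinematics((*p,.10),quat(y)))
move_to((*p,.13),quat(FT))
move_l((*p,.085),.1); hold(.3)
g=get_image("wrist"); cv2.imwrite("pics/c_wrist.png",g["frame"]); np.savez("c_wrist.npz",**g)
s=state();print(s["time"],s["ee_pos"],p,s["ft_force"])
E
```

```text
[ 2.08787551e-01  1.04517096e-02  1.54520841e+00 -4.44089210e-16
  1.58593254e+00  7.40875508e-02]
None
4.7167 [0.54476809 0.15018048 0.08557209] [0.54450558 0.15012202] [-0.41258348  0.35635053  0.31187293]
```

View pics/c_wrist.png

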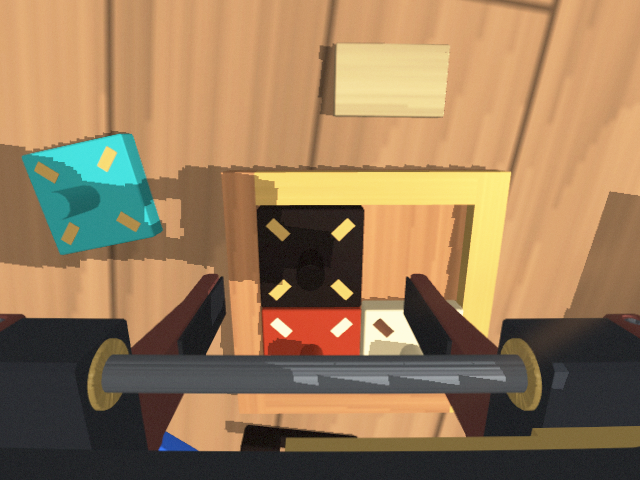

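Black tile corners are near (258,206), (363,206), (362,307) and (259,307). The fingers straddle it and the frame looks square to the jaws. I'll check its position again from this closer view.

```bash
python3 - <<'E'
from h import *
g=load("c_wrist.npz")
p=onplane(g,[(257.5,205.5),(363,205.5),(362,307),(258.5,307.5)],.024)[:,:2]
L=(p-[FX,FY])@np.array([[np.cos(FT),-np.sin(FT)],[np.sin(FT),np.cos(FT)]])*1e3
print(L.round(1),L.mean(0))
p=onplane(g,[(222,172),(510,172)],.019)[:,:2]
print((p-[FX,FY])@np.array([[np.cos(FT),-np.sin(FT)],[np.sin(FT),np.cos(FT)]])*1e3)
im=g["frame"][200:315,240:380].astype(float);im=np.clip(im*3,0,255).astype(np.uint8)
cv2.imwrite("pics/c_zoom.png",cv2.resize(im,None,fx=4,fy=4,interpolation=cv2.INTER_CUBIC))
E
```

```text
[[-65.9  68.1]
 [ -2.2  68.1]
 [ -0.4   0.7]
 [-68.2   0.3]] [-34.16697094  34.28345002]
[[-87.2876773   87.63408941]
 [ 87.13039476  87.84116442]]
```

View pics/c_zoom.png

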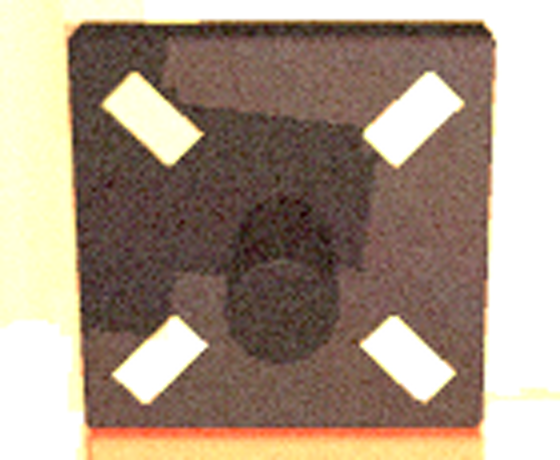

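```bash
python3 - <<'E'
from h import *
g=load("c_wrist.npz")
p=onplane(g,[(310.2,277.2)],.054)[:,:2]
print((p-[FX,FY])@np.array([[np.cos(FT),-np.sin(FT)],[np.sin(FT),np.cos(FT)]])*1e3)
from bench import state
s=state();print(fl(np.r_[s["ee_pos"][:2]-[FX,FY],0])*1e3)
E
```

```text
[[-33.91899256  33.75387697]]
[-32.23202164  33.52267301   0.        ]
```

```bash
python3 - <<'E'
from h import *
from bench import *
p=W(-.0325,.0335)
move_l((*p,.037),.06); hold(.2)
s=state();print(s["time"],s["ee_pos"],fl(s["ft_force"]))
close();hold(.2)
s=state();print(s["time"],s["ee_pos"],fl(s["ft_force"]),s["finger_gap"])
g=get_image("wrist"); cv2.imwrite("pics/d_wrist.png",g["frame"]); np.savez("d_wrist.npz",**g)
E
```

```text
5.8667 [0.54481038 0.15018465 0.03754832] [0.17372155 0.12201274 0.19213943]
7.175 [0.54441548 0.15012804 0.0369871 ] [-1.54522124  0.50140406 -0.53842638] 0.01530925674560938
```

View pics/d_wrist.png

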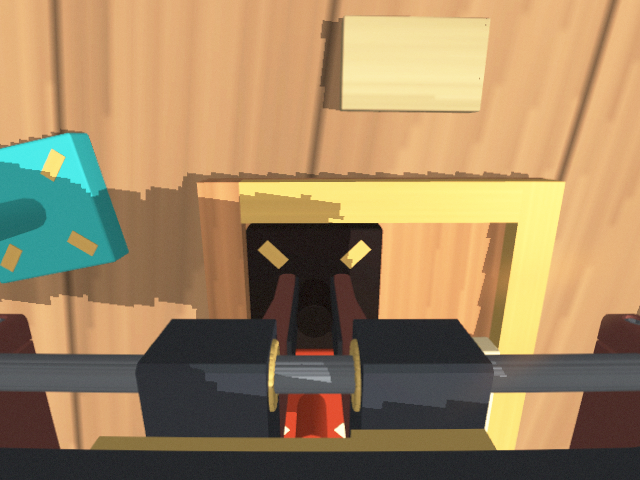

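```bash
cat >> h.py <<'E'
def ft(n=3,dt=.02):
    from bench import state,hold
    a=[]
    for _ in range(n):
        hold(dt);a.append(state()["ft_force"])
    return fl(np.mean(a,0))
E
python3 - <<'E'
from h import *
from bench import *
for x in (-.030,-.02,0,.02,.0285):
    move_l((*W(x,.0335),.037),.05); f=ft(); s=state()
    print(x,s["time"],(fl(np.r_[s["ee_pos"][:2]-[FX,FY],s["ee_pos"][2]])*1e3).round(2),f.round(2),s["finger_gap"])
    if abs(f[0])>6 or abs(f[1])>5: break
E
```

```text
-0.03 7.525 [-29.75  33.47  36.99] [ 0.18 -0.34 -0.27] 0.015176718730879179
-0.02 7.925 [-19.68  33.47  37.02] [ 0.68  0.12 -0.1 ] 0.015037859853477558
0 8.525 [ 0.22 33.48 36.99] [0.93 0.16 0.47] 0.015158358761034574
0.02 9.125 [20.22 33.47 37.  ] [0.54 0.34 0.67] 0.015060667009216726
0.0285 9.4917 [28.75 33.49 37.01] [ 0.78 -0.07  0.04] 0.015412590027274877
```

```bash
cat > press.py <<'E'
from h import *
from bench import *
def press(pos,x0,axis,xmax,base):
    x=x0;f=0
    while x<xmax:
        x+=.0003 if f>-2.5 else .0001
        move_l((*pos(x),.037),.01); F=ft(3,.02); f=F[axis]-base
        print(round(x*1e3,2),F.round(1))
        if f<-9 : break
    for _ in range(5):
        F=ft(3,.03);print("hold",F.round(1))
        f=F[axis]-base
        if f>-8: x+=.0001;move_l((*pos(x),.037),.01)
        if f<-13: x-=.0001;move_l((*pos(x),.037),.01)
    s=state();print(s["time"],fl(np.r_[s["ee_pos"][:2]-[FX,FY],s["ee_pos"][2]])*1e3,s["finger_gap"])
    return x
E
python3 - <<'E'
from press import *
x=press(lambda x:W(x,.0335),.0285,0,.0375,.7)
open("x1","w").write(str(x))
E
```

```text
28.8 [0.5 0.1 0.4]
29.1 [-1.6 -0.6  0.6]
29.4 [-0.8  0.3  0.6]
29.7 [-0.6 -0.2  1.1]
30.0 [-0.9  0.6  1. ]
30.3 [-0.8 -0.4  0.7]
30.6 [-0.8 -0.4  0.6]
30.9 [-0.2 -0.3  1.5]
31.2 [-0.6 -0.2  0.7]
31.5 [-1.   0.1  0.8]
31.8 [-0.9 -0.1  1.4]
32.1 [-0.4  0.4  1. ]
32.4 [-0.5  0.1  1.1]
32.7 [-0.7 -0.3  1.1]
33.0 [-0.6  0.2  0.7]
33.3 [-1.1 -0.5  1.1]
33.6 [-1.7 -0.3  1.3]
33.9 [-0.9 -0.1  0.9]
34.2 [-0.9 -0.4  0.8]
34.5 [-0.8  0.2  1.3]
34.8 [-2.  -0.3  1.6]
34.9 [-4.2 -0.5  2.9]
35.0 [-5.1 -0.1  4. ]
35.1 [-5.3  0.1  3. ]
35.2 [-6.1 -0.4  3.8]
35.3 [-6.6 -0.   3.6]
35.4 [-6.5 -0.5  4.5]
35.5 [-6.8 -0.   4.2]
35.6 [-7.9 -0.6  4.8]
35.7 [-7.8 -0.3  5.2]
35.8 [-8.6 -0.6  5.6]
hold [-8.8 -0.1  5.3]
hold [-8.3 -0.1  6.1]
hold [-8.2 -0.2  5.5]
hold [-8.4 -0.7  5.5]
hold [-8.1 -0.2  5. ]
19.2917 [34.74349328 33.49498283 37.0514123 ] 0.015221672301829785
```

```bash
python3 - <<'E'
from press import *
x=float(open("x1").read())
for k in range(2):
    x+=.0001; move_l((*W(x,.0335),.037),.01);print(ft().round(1))
hold(.3);print(ft().round(1))
while ft(2,.02)[0]<-2.5 and x>.0335:
    x-=.0002; move_l((*W(x,.0335),.037),.01)
print("relaxed",x,ft().round(1))
gripper_open();hold(.2)
s=state();print(s["time"],ft().round(1),s["finger_gap"])
move_l((*W(x,.0335),.11),.15);hold(.2)
g=get_image("wrist"); cv2.imwrite("pics/e_wrist.png",g["frame"]); np.savez("e_wrist.npz",**g)
print(state()["time"])
E
```

```text
[-9.1 -0.3  5.4]
[-9.   0.   5.9]
[-9.4 -0.2  6.1]
relaxed 0.034400000000000076 [-2.2  0.1  2.4]
23.975 [-0.  -0.1  0.5] 0.08780793861614583
24.9083
```

View pics/e_wrist.png

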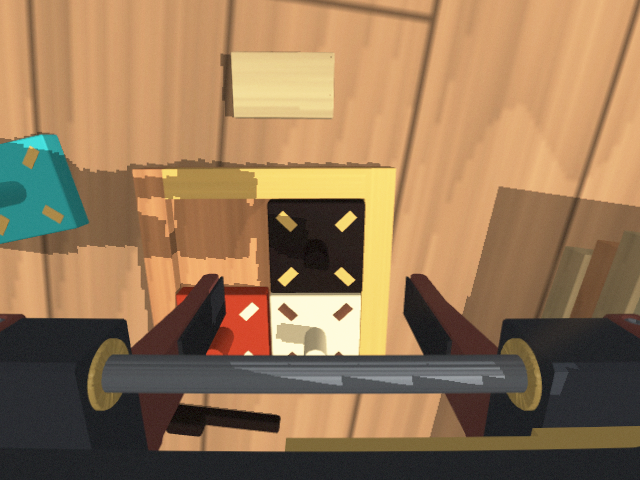

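Black sits flush in the brass corner (tile at (268–365, 200–292), against the right stop). Next is the red tile.

```bash
python3 - <<'E'
from h import *
from bench import *
p=W(-.034,-.0315)
move_to((*p,.10),quat(FT+np.pi/2));hold(.2)
g=get_image("wrist"); cv2.imwrite("pics/f_wrist.png",g["frame"]); np.savez("f_wrist.npz",**g)
s=state();print(s["time"],fl(np.r_[s["ee_pos"][:2]-[FX,FY],s["ee_pos"][2]])*1e3,s["ft_force"])
E
```

```text
26.6417 [-33.90774183 -31.40150132  99.98110147] [-1.11281291 -0.2930974  -0.72172473]
```

View pics/f_wrist.png

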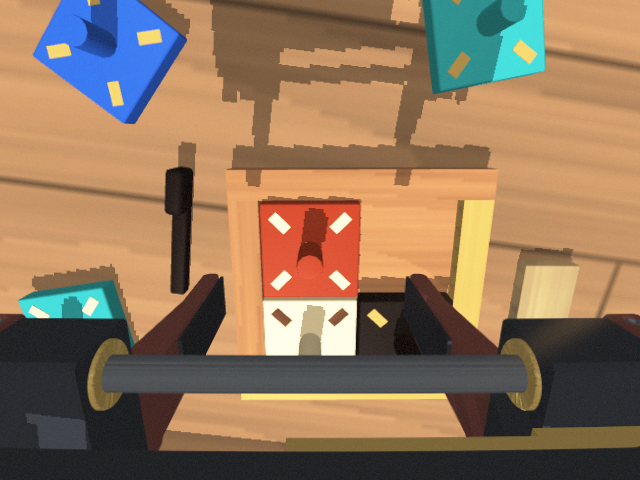

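Red's knob top is at about (310,267), midway between the fingers (222 to 406, mid 314).

```bash
python3 - <<'E'
from h import *
from bench import *
g=load("f_wrist.npz")
c,s_=np.cos(FT),np.sin(FT);A=np.array([[c,-s_],[s_,c]])
im=g["frame"][190:310,240:380];cv2.imwrite("pics/f_zoom.png",cv2.resize(im,None,fx=4,fy=4))
print(((onplane(g,[(310,266.5)],.054)[:,:2]-[FX,FY])@A*1e3).round(1), ((onplane(g,[(260,203),(360,202),(358,297),(262,297)],.024)[:,:2]-[FX,FY])@A*1e3).round(1).tolist())
E
```

```text
[[-34.6 -33.6]] [[-66.8, -66.0], [-67.5, -1.7], [-1.0, -0.8], [-1.0, -67.3]]
```

View pics/f_zoom.png

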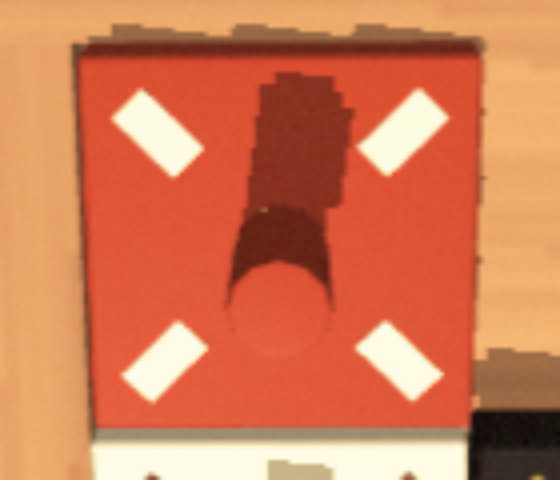

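```bash
python3 - <<'E'
from press import *
P=lambda y:W(-.0342,y)
move_l((*P(-.032),.037),.06); hold(.15)
print(ft().round(2))
close();hold(.15)
s=state();print(s["time"],ft().round(2),s["finger_gap"])
if .013<s["finger_gap"]<.018:
  for y in (-.029,-.02,0,.02,.031):
    move_l((*P(y),.037),.05); f=ft(); s=state()
    print(y,s["time"],(fl(np.r_[s["ee_pos"][:2]-[FX,FY],s["ee_pos"][2]])*1e3).round(2),f.round(2),s["finger_gap"])
    if abs(f[1])>4 or abs(f[0])>5: break
E
```

```text
[-0.26 -0.11 -0.31]
29.3 [-0.29 -0.85 -0.21] 0.015346809810216562
-0.029 29.65 [-34.19 -28.53  37.01] [0.06 0.69 0.15] 0.015130212217925813
-0.02 30.0333 [-34.22 -19.46  37.  ] [ 0.62  1.02 -0.04] 0.015195159487321745
0 30.6333 [-34.21   0.39  37.01] [-0.07  0.83 -0.2 ] 0.01543666317461541
0.02 31.2333 [-34.22  20.41  36.98] [ 0.04  0.63 -0.41] 0.01514030440846209
0.031 31.65 [-34.21  31.41  37.02] [0.11 1.28 0.53] 0.015148259704095257
```

```bash
python3 - <<'E'
from press import *
P=lambda y:W(-.0342,y)
x=press(P,.031,1,.038,-.4)
open("x2","w").write(str(x))
E
```

```text
31.3 [-0.4  1.1  0.1]
31.6 [-0.  -0.7  0.2]
31.9 [-0.1 -1.1  0.3]
32.2 [-0.1 -0.8  0.5]
32.5 [ 0.2 -0.7 -0.4]
32.8 [ 0.8 -0.3 -0.3]
33.1 [ 0.1 -0.9 -0.1]
33.4 [ 0.5 -0.2 -0.3]
33.7 [-0.1 -0.8  0.4]
34.0 [ 0.1 -0.  -0.1]
34.3 [-0.  -0.1 -0.2]
34.6 [ 0.  -1.7  0.1]
34.9 [-0.1 -4.1  0.6]
35.0 [-0.7 -5.3  0.8]
35.1 [-0.9 -5.6  1. ]
35.2 [-1.  -5.3  1.7]
35.3 [-0.7 -6.3  1. ]
35.4 [-0.7 -5.8  1.6]
35.5 [-0.6 -6.3  1.1]
35.6 [-1.2 -6.7  1. ]
35.7 [-1.2 -7.4  1.2]
35.8 [-0.6 -7.9  1.2]
35.9 [-1.1 -8.1  1.3]
36.0 [-0.9 -7.9  1.8]
36.1 [-0.9 -8.6  1.2]
36.2 [-0.6 -8.6  1.8]
36.3 [-1.2 -8.8  1.9]
36.4 [-1.2 -8.8  1.8]
36.5 [-1.4 -9.6  1.4]
hold [-1.4 -9.4  1.9]
hold [-0.9 -9.3  1.7]
hold [-1.5 -9.6  1.7]
hold [-1.  -9.7  1.9]
hold [-1.8 -9.7  1.7]
40.85 [-34.19538725  34.67137146  37.18534798] 0.0152602080414527
```

Held at about 9.5 N. Next I'll relax, release, retreat and look.

```bash
python3 - <<'E'
from press import *
P=lambda y:W(-.0342,y)
x=float(open("x2").read())
hold(.2);print(ft().round(1))
while ft(2,.02)[1]<-2.5 and x>.0335:
    x-=.0003; move_l((*P(x),.037),.01)
print("relaxed",x,ft().round(1))
gripper_open();hold(.2);print(ft().round(1))
move_l((*P(x),.13),.15)
p=(.53,.12,.25);move_to(p,quat(FT+np.pi/2));hold(.3)
g=get_image("wrist"); cv2.imwrite("pics/g_wrist.png",g["frame"]); np.savez("g_wrist.npz",**g)
cv2.imwrite("pics/g_zoom.png",cv2.resize(g["frame"][140:340,210:420],None,fx=3,fy=2.95,interpolation=cv2.INTER_CUBIC))
print(state()["time"])
D=g["depth"];b=load("b_wrist.npz")
E
```

```text
[-1.3 -9.7  2.2]
relaxed 0.03380000000000005 [0.3 1.4 0.2]
[ 0.1 -0.5 -0.1]
46.85
```

View pics/g_zoom.png

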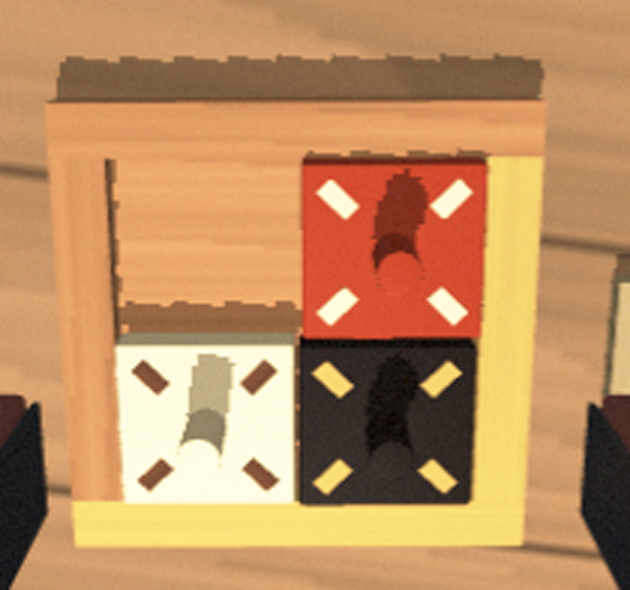

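```bash
python3 - <<'E'
from h import *
g=load("g_wrist.npz")
c,s_=np.cos(FT),np.sin(FT);A=np.array([[c,-s_],[s_,c]])
Z=lambda L:np.array(L,float)/[3,2.95]+[210-.33,140-.33]
loc=lambda L,z:((onplane(g,Z(L),z)[:,:2]-[FX,FY])@A*1e3).round(1)
print("rim",loc([(47,101),(545,101),(523,545),(76,545)],.019).tolist())
for n,L in dict(red=[(303,161),(486,161),(481,338),(302,338)],black=[(302,343),(476,342),(471,502),(301,502)],pale=[(116,343),(296,341),(295,502),(123,502)]).items():
    q=loc(L,.024);print(n,q.tolist(),q.mean(0))
print("knobs",loc([(400,272),(390,465),(203,462)],.054))
D=g["depth"]
for c_ in Z([(400,272),(390,462),(203,462),(320,250),(470,250),(320,420),(460,420),(400,492)]):
    u,v=np.round(c_).astype(int);o,d=rays(g,[(u,v)]);print((o+d[0]*D[v,u]).round(4)[2],end=" ")
im=np.clip(g["frame"][180:320,300:390].astype(float)*2.2,0,255).astype(np.uint8)
cv2.imwrite("pics/g2.png",cv2.resize(im,None,fx=4,fy=4,interpolation=cv2.INTER_CUBIC))
E
```

```text
rim [[-88.2, -87.4], [-88.3, 86.8], [87.4, 88.4], [87.6, -87.6]]
red [[-67.5, 2.2], [-67.5, 66.3], [-1.3, 67.3], [-1.3, 1.7]] [-34.4    34.375]
black [[0.7, 1.7], [0.3, 65.5], [65.9, 66.3], [66.0, 1.1]] [33.225 33.65 ]
pale [[0.8, -66.6], [-0.1, -0.5], [66.0, -1.2], [66.1, -67.1]] [ 33.2  -33.85]
knobs [[-34.5  34.6]
 [ 36.3  32.7]
 [ 35.2 -32.6]]
0.0534 0.0544 0.0531 0.023 0.0234 0.0229 0.0233 0.023
```

View pics/g2.png

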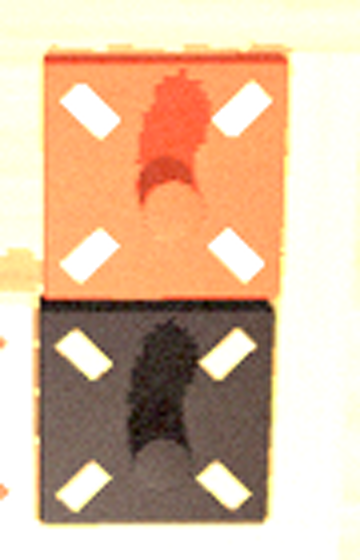

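```bash
python3 - <<'E'
from h import *
g=load("e_wrist.npz")
c,s_=np.cos(FT),np.sin(FT);A=np.array([[c,-s_],[s_,c]])
print(((onplane(g,[(268,200),(364.5,200),(360.5,293),(270,293)],.024)[:,:2]-[FX,FY])@A*1e3).round(1).tolist())
print(((onplane(g,[(396,168),(132,168)],.019)[:,:2]-[FX,FY])@A*1e3).round(1).tolist())
cv2.imwrite("pics/e_zoom.png",cv2.resize(g["frame"][160:310,250:400],None,fx=4,fy=4,interpolation=cv2.INTER_CUBIC))
E
```

```text
[[3.1, 67.4], [67.2, 67.5], [66.9, 0.4], [2.2, 0.3]]
[[87.9, 88.0], [-87.7, 88.2]]
```

View pics/e_zoom.png

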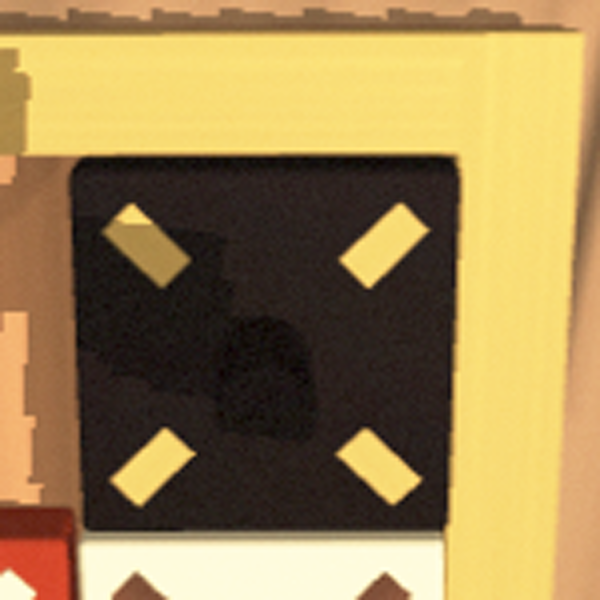

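Black's centre measures x ≈ 34.9 mm here, home with no gap. Handing in.

```bash
python3 -c "
from bench import *
job_done();print(state()['time'])"
```

```text
the job is handed in; nothing more can be done
the job is handed in; nothing more can be done
```

I slid the black tile along the frame's +x into the brass corner. I then slid the red tile along +y into the place black had left. Both were held by the knob and not lifted, then released, and I handed the job in at about 47 s.

**Pressing:** the wrist read about 9 N on black and 9.7 N on red, each held for over 0.5 s. While pressing, the downward load at the wrist stayed at about 6 N.

**Last checks:**
- **Black tile:** it was still lightly against the stop when I let go. A close view just after release put its centre at x ≈ 34.9 mm with no visible gap.
- **Red tile:** relaxing the push drew it back slightly, to about y ≈ 34.4–34.6 mm. That leaves over 1 mm of margin to the 33 mm limit.
- **Pale tile:** it measured within about 0.4 mm of its starting position.
- **All three tiles:** the depth readings showed them flat, and the three tiles were all clear of the gripper.

**Disagreement:** the final, more distant view put black at x ≈ 33.2 mm by its corners and 36.3 mm by its knob. The untouched pale tile also read 33.2 mm by its corners in that view, so I took the difference as measurement bias at the far edge and relied on the closer view and the forces.

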